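Peel the top sample tray off its nested stack and hold it over the scanner

ROBOT

A 6-joint arm with a two-finger parallel gripper is mounted at the origin on the work surface. World frame = base frame: x ahead of the robot, y to its left, z up, the work surface at z = 0. Lengths are in m, angles in degrees, forces in N, time in s.
With the tool pointing down it reaches from about 0.375 to 0.9 m from the base axis. Payload 3.1 kg.
Tool frame: the origin (TCP) lies at the very end of the fingers, on their centre line; the grasp point (between the pads) lies bot.hold_point_z behind it (bot.hold_point_z is the distance from the TCP to the grasp point, in m); z points along the fingers, y is the line along which they close (so a half turn about z gives the same grasp; the last joint's range is limited). The gripper opens to 87 mm and grips with 3 to 60 N. Pads are 19 mm wide; open, the fingers measure 117 mm over their backs; the gripper's body (75 mm by 190 mm) begins 51 mm behind the grasp point.
Start: joints at [-75.373, 30.224, 82.088, -0, 67.689, -10.227], TCP at [0.263, -0.567, 0.223] pointing down, gripper open.
Joint ranges: [-176.69, 176.69], [-43.24, 126.21], [12.49, 139.97], [-82, 262], [0, 151.66], [-163.58, 163.58]. Speed limits (degrees/s): [159.86, 159.86, 180, 180, 180, 180].

INTERFACE

Orientations are given as a 3x3 rotation matrix whose columns are the frame's x, y, z axes.
In Python, from rig import bot gives the robot as it stands.
- The arm moves only by the tool apply_moves, never from a script. Its argument "plan" is one flat list of numbers, 4 for each row, row after row: the shift along the world's x, y, z normalised to -1 to 1, where 1 is 0.05 m, then the turn about the world's z normalised to -1 to 1, where 1 is 10 degrees. A call has 1 to 12 rows; each row shifts and turns the commanded pose from where the row before left it; what a row does not reach is not made up. A row lasts 1/8 s, in which the tool goes at most 62.5 mm and 10.7 degrees, less where a joint would pass 70% of its speed; a pose out of reach is approached as far as the arm can. A call with a number of a shift or a turn outside -1 to 1 is refused whole. A call with a gripper value outside its range is refused whole. "grip" is the closure, from -1 (fully open) to 1 (shut), so that 0 is half open, set as the call begins (left out, the last holds). The fingers move at their own pace and stop on an object; the grip force is fixed at half the most. Time passes only in rows, so rows that do not move let the fingers close. It gives the time, the measured TCP pose, the force, the opening and the grip force at its end, in the units of the state.
- bot.read_state(): the state, without advancing time (a new reading comes with each control period).
- bot.capture(name): name is "scene" or "top"; returns (picture, depth): 420x560x3 uint8, red, green, blue; 420x560 float32, m along the optical axis (not along the pixel's ray), 0 where there is no reading.
- bot.camera_info(name): a dict with "vertical_fov" (degrees; the focal length in pixels is half the picture's height over the tangent of half this angle, whatever the lens; pixels are square), "cx", "cy" (the principal point, pixels), "rvec" (rotation vector, rad) and "tvec" (3), from world to camera coordinates, as OpenCV has them. Camera axes: x right, y down, z forward; pixel columns grow to the right and rows downward; lengths in m; the calibration is good to about 2 mm. A picture is of the moment at which its call begins. camera_info takes no time and is no camera call.
- bot.hand_in(): hands the job in; it is judged then, once.
Trained networks look in the newest picture that a camera, given by its name, has taken for a name from the list of things; names that differ only in an ending like _2 or _b are one class to them, and where a whole thing is asked for, a point or a joint stands for the part that bears it (a point fixed in the world has none). Each returns a list of dicts, best first, with "p" (0 to 1); they miss things now and then, are a little off and sometimes report something else, mostly with a low value. They report only what shows in the picture. A call takes as long as a camera call. They do not tell look-alikes from the thing itself.
- bot.outline_of(camera, target): "mask" (420x560 bool, what is visible of it) and "xy" ([column, row] as shares, 0 to 1, of the picture: columns of its width, rows of its height, amid what is visible of it).
- bot.pinpoint(camera, target): "xy" ([column, row] as shares, 0 to 1, of the picture: columns of its width, rows of its height: a listed point, or the origin of a listed thing).
The state is a dict: "time_s": time; "joint_positions": joint angles; "qvel": joint speeds; "tau": joint torques, N m; "position": TCP position; "tcp_rot": TCP orientation; "force": force on the tool from outside, world axes, zero at the start; "moment": the same for the moment, N m; "opening": opening from 0.0 (shut) to 1.0 (fully open); "grasp_force": force on a finger pad.
Only numpy, scipy, OpenCV 4.12 (cv2) and the standard library are available. Lean on these libraries where they do the work, as an engineer would, in place of code of your own. Each camera call takes 0.05 s, during which the arm holds its last target. There are 200 camera calls.

TASK

Take the brown bottle out of the top sample tray and stand it upright in the steel spill tray. Then peel the top tray off the clinging stack by its lug: raise the lug's corner first, tipping the tray by about ten degrees while the opposite corner still sits in the stack, then lift it clear. Finish while still holding the tray in the gripper, level, right way up, still and centred about 10 cm above the scanner's glass window, and leave everything else where it stands.

Things in the scene. Friction and masses are not known exactly. Their poses are not given: they have to be found in the camera images.
- tray: top tray of the nested stack: white plastic, open upwards, 0.12 kg, rim 160 (its x) x 130 mm (y), 30 mm deep, floor 124 x 94 mm, 3 mm thick, walls flare outwards. Origin: centre of its underside, z up; at the start 42 mm above the bench. Its (-x, -y) corner carries a grip lug. Four clips on the stack pinch its rim sides (about 2.5 N each, at x = +-50 mm) until the rim there has risen 6 mm
- lug (a point): grip point of the top tray's lug, an upright white bar 10 mm thick, 24 mm tall, reaching from 106 to 138 mm from the tray's centre along its direction (-0.776, -0.631, 0), out past the corner (103 mm). The point is on the bar's top edge, 123 mm out and 39 mm above the tray's underside; the bar's lower edge is 15 mm above that underside. Free air below. Axes: the tray's
- far_corner (a point): the top tray's rim corner opposite the lug, at (80, 65, 30) mm in the tray's frame, on the rim's upper face
- stack: fixed aluminium holder, base 190 x 150 x 12 mm, with three like trays (no lugs) fixed in it, nested 10 mm apart; origin: centre of its underside on the bench, axes as the top tray's at the start; its uppermost rim is 62 mm above the bench. Four small white spring clips stand along its long sides, no higher than the top tray's rim
- bottle: brown glass bottle with white cap standing in the top tray: 48 mm diameter, straight sides up to 80 mm, cap 41 mm wide up to 98 mm, 0.22 kg (varies +-20 %); origin at the centre of its underside, z along its axis
- spill_tray: fixed square steel spill tray on the bench in the middle, 116 x 116 mm, walls 4 mm thick and 14 mm high; origin at the centre of its underside
- spill_floor (a point): centre of the spill tray's inner floor, 5 mm above the bench; inner floor 108 x 108 mm
- scanner: fixed low grey scanner box 150 x 130 x 43 mm on the bench, to the other side of the middle from the stack, with a glass window 95 x 75 mm on its top; origin at the centre of its underside
- window (a point): centre of the scanner's glass window, on its upper face, 44.5 mm above the bench
- flask: bystander, leave alone: conical glass flask, 76 mm wide, 118 mm tall, at the back of the bench; origin at the centre of its underside
- reagent_a: bystander, leave alone: white jar with blue cap, 54 mm wide, 110 mm tall, at the back of the bench; origin at the centre of its underside
- beaker: bystander, leave alone: glass beaker, 66 mm wide, 80 mm tall, on the left; origin at the centre of its underside
- reagent_b: bystander, leave alone: white jar with red cap, 52 mm wide, 100 mm tall, on the right; origin at the centre of its underside
- tape_roll: bystander, leave alone: paper roll lying flat, 72 mm wide, 25 mm tall, in the middle near the robot; origin at the centre of its underside
- spatula: bystander, leave alone: metal spatula 160 mm long lying on the right; origin at the centre of its underside (middle of its length)
- tip_box: bystander, leave alone: closed blue box 85 x 120 x 60 mm tall on the left; origin at the centre of its underside
Mind the look-alikes: they are no part of the job. Leave any red, turquoise or yellow look-alike of the stack alone.

How it is judged (in metres and radians):
On the way, in this order (a step that is already met when the one before it is completed fails the run):
1. the bottle stands released and upright on the spill tray's floor (horizontal distance between bottle and spill_floor below 0.045 m and z of bottle in the frame of spill_floor below 0.006 m and angle between bottle's own z axis and vertical below 0.12 rad and contact force between the fingers and bottle below 0.1 N and linear speed of bottle below 0.03 m/s), for 0.2 s.
2. the top tray is tipped at least 0.1 rad, lug corner up, while the opposite corner has risen less than 10 mm (angle between tray's own z axis and vertical above 0.1 rad and z of far_corner in the frame of stack below 0.082 m and z of lug in the frame of stack above 0.097 m and horizontal distance between far_corner and stack below 0.125 m), for 0.1 s.
At the end, for the whole second after the job is handed in: Tray held by the gripper alone, still, level within 0.2 rad, its centre within 35 mm of the window's seen from above, underside 50 to 160 mm above the glass; bottle released, upright (0.12 rad) on the spill tray floor within 45 mm of its centre; no bystander moved over 30 mm (all of step 1 and horizontal distance between tray and window below 0.035 m and z of tray in the frame of window between 0.05 and 0.16 m and angle between tray's own z axis and vertical below 0.2 rad and contact force between the fingers and tray above 1 N and contact force between tray and scanner below 0.1 N and contact force between tray and stack below 0.1 N and linear speed of tray below 0.03 m/s); the arm keeps its last pose, push and grip.
It fails at once if the bottle is tipped over (angle between bottle's own z axis and vertical above 0.6 rad).
It fails at once if a bystander is displaced by more than 30 mm (distance of any of flask, reagent_a, beaker, reagent_b, tape_roll, spatula, tip_box from where it was at the start of the episode above 0.03 m).
It also fails if it takes over 58 s, if anything falls off the work surface, if the arm or the gripper's body presses on something with over 40 N, if the wrist force passes 120 N, or if a joint passes its speed limit or range.

## Working session

There is one attempt and no reset: what is moved stays moved. The work goes in short steps, Python scripts to look and compute and a tool call to move; the robot and the scene stay as the last step left them, time stands still between calls to the robot, and variables do not carry over. Pictures are saved under pics/ and viewed, at most 10 in all, crops included, and the job is handed in when it is done.

Besides the shell and the picture viewer there is one more tool, called after "Call:" as name(argument=value, ...), one argument or row to a line, values as JSON. apply_moves: Moves the arm, as the interface text tells. Its arguments: {"type":"object","properties":{"plan":{"type":"array","items":{"type":"number"}},"grip":{"type":"number"}},"required":["plan"]}

```bash
mkdir -p pics; ls
cat > h.py <<'E'
import numpy as np, cv2
from rig import bot
def cam(n):
    c=bot.camera_info(n); f=210/np.tan(np.radians(c["vertical_fov"])/2)
    R=cv2.Rodrigues(np.array(c["rvec"],float))[0]; return f,c["cx"],c["cy"],R,np.array(c["tvec"],float)
def ray(n,px):
    f,cx,cy,R,t=cam(n); d=R.T@np.array([(px[0]-cx)/f,(px[1]-cy)/f,1.]); return -R.T@t,d
def atz(n,px,z):
    o,d=ray(n,px); return o+d*(z-o[2])/d[2]
def tri(p1,p2):
    (a,u),(b,v)=ray("scene",p1),ray("top",p2); s=np.linalg.lstsq(np.c_[u,-v],b-a,rcond=None)[0]
    A=a+u*s[0];B=b+v*s[1]; return (A+B)/2,np.linalg.norm(A-B)
def cloud(n,dep):
    f,cx,cy,R,t=cam(n); v,u=np.indices(dep.shape); P=np.stack([(u-cx)/f*dep,(v-cy)/f*dep,dep],-1)
    return (P-t)@R
def proj(n,P):
    f,cx,cy,R,t=cam(n); q=R@np.asarray(P)+t; return f*q[0]/q[2]+cx,f*q[1]/q[2]+cy
E
python3 - <<'E'
from h import *
for n in("scene","top"):
    p,d=bot.capture(n); cv2.imwrite(f"pics/{n}0.png",p[:,:,::-1]); np.save(n+"0.npy",d)
    print(n,{k:np.round(v,3) for k,v in bot.camera_info(n).items()})
print(bot.hold_point_z)
T=["lug","far_corner","bottle","spill_floor","window","tray","stack"]
r={}
for n in("scene","top"):
  for t in T:
    q=bot.pinpoint(n,t); r[n,t]=[(np.array(x["xy"])*[560,420],x["p"]) for x in q]
    print(n,t,[(np.round(a,1).tolist(),round(b,2)) for a,b in r[n,t]][:4])
for t in T:
    for a in r["scene",t][:3]:
        for b in r["top",t][:3]:
            X,e=tri(a[0],b[0])
            if e<.02: print(t,np.round(X,4),round(e,4))
E
```

```text
pics
scene {'vertical_fov': np.float64(57.283), 'cx': np.float64(287.758), 'cy': np.float64(211.194), 'rvec': array([ 2.031,  1.368, -0.562]), 'tvec': array([-0.154, -0.328,  1.788])}
top {'vertical_fov': np.float64(57.265), 'cx': np.float64(276.69), 'cy': np.float64(205.397), 'rvec': array([ 2.18 , -2.199,  0.125]), 'tvec': array([-0.082,  0.568,  1.168])}
0.0187
scene lug [([222.2, 212.4], 0.67)]
scene far_corner [([249.9, 258.9], 0.61)]
scene bottle [([241.3, 234.8], 0.54)]
scene spill_floor [([313.5, 235.6], 0.96)]
scene window [([355.9, 199.0], 0.98)]
scene tray [([238.7, 243.4], 0.73), ([219.6, 213.1], 0.43), ([171.8, 273.2], 0.43)]
scene stack [([235.6, 192.6], 0.94), ([319.9, 165.2], 0.86), ([120.7, 229.4], 0.85), ([242.0, 252.3], 0.78)]
top lug [([343.3, 232.7], 0.67), ([404.0, 189.0], 0.54), ([396.6, 241.6], 0.23)]
top far_corner [([334.4, 198.4], 0.62), ([327.3, 163.0], 0.59)]
top bottle [([324.1, 205.9], 0.58)]
top spill_floor [([250.6, 185.7], 0.75)]
top window [([178.4, 212.2], 0.86)]
top tray [([330.6, 198.7], 0.94)]
top stack [([310.8, 295.0], 0.97), ([185.6, 296.5], 0.65), ([455.1, 276.9], 0.62)]
lug [ 0.4807 -0.2764  0.0906] 0.0061
far_corner [ 0.6919 -0.2417  0.0648] 0.0013
bottle [ 0.563  -0.233   0.0402] 0.0018
spill_floor [0.6347 0.0016 0.0086] 0.015
window [0.55   0.2191 0.034 ] 0.0101
tray [ 0.5869 -0.2533  0.0297] 0.0029
stack [ 0.2888 -0.186  -0.013 ] 0.0135
stack [0.2914 0.1954 0.0127] 0.0024
stack [ 0.3419 -0.6345  0.0117] 0.0164
```

View pics/scene0.png

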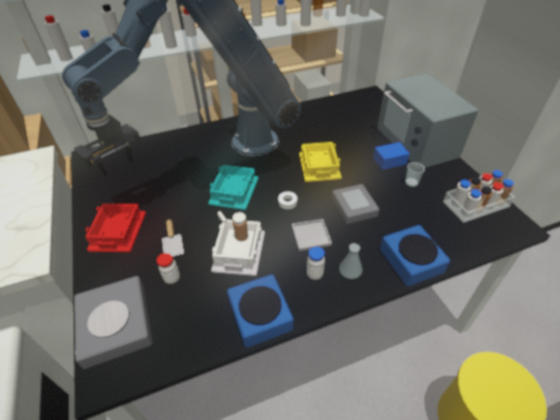

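View pics/top0.png

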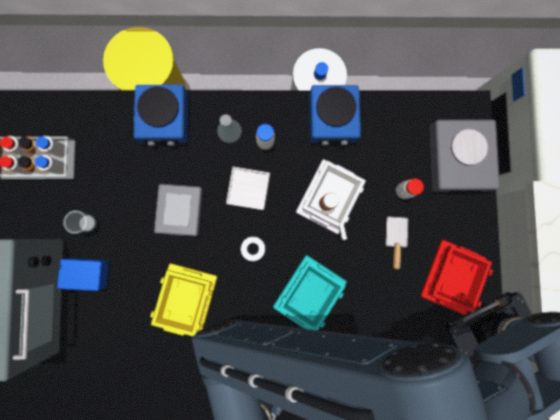

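The scene view has the white stack at (238,245), its bottle cap at (240,220) and its lug at (222,215). The top view has the stack at (332,195), cap (327,202), lug (343,232), spill tray (248,187) and scanner (178,209).

Look-alikes of the stack, by top pixel: turquoise (310,293), yellow (185,298) and red (457,277). Only the white one at (332,195) fits the description. Brown-capped vials in the rack at (25,155) are not the bottle. Next: a close crop and depth measurements.

Run:
```python
from h import *
a=cv2.imread("pics/scene0.png")[190:290,190:290]; b=cv2.imread("pics/top0.png")[145:245,285:385]
cv2.imwrite("pics/crop.png",cv2.resize(np.hstack([a,b]),(800,400),interpolation=cv2.INTER_CUBIC))
cs=cloud("scene",np.load("scene0.npy")); ct=cloud("top",np.load("top0.npy"))
for n,c,pts in(("scene",cs,[(240,219),(222,215),(311,235),(355,202),(250,150),(316,252),(150,180)]),("top",ct,[(327,201),(343,232),(248,187),(178,209),(265,130),(345,235),(280,230),(415,186),(230,250)])):
    for u,v in pts: print(n,u,v,np.round(c[v,u],4))
# regions from top cloud: rough outlines by height
def rect(n,c,xr,yr,zr):
    m=(c[...,0]>xr[0])&(c[...,0]<xr[1])&(c[...,1]>yr[0])&(c[...,1]<yr[1])&(c[...,2]>zr[0])&(c[...,2]<zr[1])
    P=c[m]; 
    if len(P)<10: print(n,"none");return
    r=cv2.minAreaRect(P[:,:2].astype(np.float32)*1000); print(n,len(P),np.round(P.mean(0),4),"rect",np.round(r[0],1),np.round(r[1],1),round(r[2],1))
for n,c in(("scene",cs),("top",ct)):
    rect(n+" stack",c,(.45,.75),(-.36,-.12),(.025,.09)); rect(n+" rim",c,(.45,.75),(-.36,-.12),(.062,.085))
    rect(n+" cap",c,(.5,.68),(-.3,-.15),(.12,.16)); rect(n+" spill",c,(.52,.75),(-.09,.09),(.004,.03)); rect(n+" scanner",c,(.45,.7),(.1,.32),(.03,.06))
for n in("scene","top"):
  for t in("bottle","spill_tray","scanner","tray","lug"):
    for m in bot.outline_of(n,t)[:2]:
        k=m["mask"]; c=cs if n=="scene" else ct; P=c[k]; P=P[np.isfinite(P).all(1)&(np.abs(P[:,2])<.3)]
        print(n,t,round(m["p"],2),k.sum(),np.round(np.array(m["xy"])*[560,420],1),np.round(np.median(P,0),3),np.round(np.percentile(P[:,2],95),3))
```

```text
scene 240 219 [ 0.5835 -0.2348  0.1417]
scene 222 215 [ 0.4799 -0.2757  0.076 ]
scene 311 235 [0.6281 0.0032 0.0049]
scene 355 202 [0.5718 0.2078 0.0432]
scene 250 150 [ 0.0682 -0.044   0.0068]
scene 316 252 [ 0.7765 -0.051   0.1082]
scene 150 180 [ 0.0916 -0.4909 -0.0038]
top 327 201 [ 0.5686 -0.2257  0.1396]
top 343 232 [ 0.4819 -0.2806  0.0807]
top 248 187 [6.288e-01 3.200e-03 6.000e-04]
top 178 209 [0.5568 0.2129 0.0463]
top 265 130 [ 0.7816 -0.0524  0.112 ]
top 345 235 [ 0.4737 -0.3024  0.0018]
top 280 230 [ 0.4915 -0.0972 -0.0026]
top 415 186 [ 0.6149 -0.4935  0.1007]
top 230 250 [4.305e-01 6.020e-02 1.000e-04]
scene stack 1769 [ 0.6089 -0.2655  0.0545] rect [ 588.5 -263.6] [161.4 198.5] 62.5
scene rim 595 [ 0.5989 -0.2629  0.0699] rect [ 583.7 -261.1] [161.4 187.7] 62.5
scene cap 163 [ 0.5797 -0.2385  0.1353] rect [ 575.9 -237.5] [43.8 45.1] 5.6
scene spill 376 [0.6271 0.002  0.0084] rect [600.6 -10.2] [157.3 167.8] 80.8
scene scanner 1009 [0.5653 0.2099 0.0413] rect [558.2 212.8] [130.8 153. ] 84.5
top stack 2288 [ 0.5947 -0.2589  0.0567] rect [ 584.5 -259.9] [159.3 200. ] 62
[... 492 characters left out ...]
78 0.205 0.041] 0.046
scene tray 0.69 1311 [231.4 243.4] [ 0.6   -0.27   0.053] 0.073
scene tray 0.25 885 [313.6 235.4] [0.625 0.005 0.003] 0.013
scene lug 0.91 1208 [231.7 245.4] [ 0.601 -0.272  0.05 ] 0.073
scene lug 0.56 475 [171.7 240.2] [ 0.469 -0.464  0.002] 0.018
top bottle 0.57 251 [323.8 199.8] [ 0.568 -0.228  0.142] 0.146
top bottle 0.18 1375 [248.5 187.7] [0.625 0.003 0.005] 0.015
top spill_tray 0.87 1317 [249.3 189.3] [0.625 0.006 0.005] 0.015
top scanner 0.91 2237 [179.2 210. ] [0.554 0.212 0.044] 0.048
top tray 0.73 2145 [337.6 192.8] [ 0.605 -0.268  0.052] 0.075
top lug 0.96 2156 [336.6 191.8] [ 0.605 -0.266  0.053] 0.075
top lug 0.64 2194 [181. 210.] [0.554 0.212 0.044] 0.048
```

View pics/crop.png

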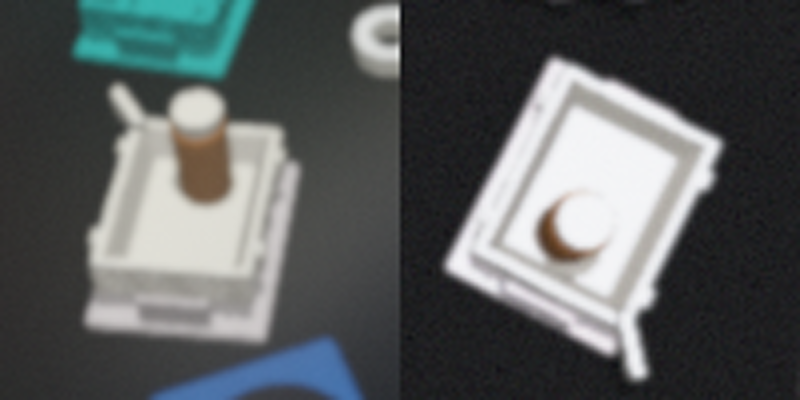

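The crop confirms the choice: the white stack, with the lug pointing roughly toward −x at crop right (635,350). The bottle stands in the lug-side half. Next I refine the tray pose and the gripper yaw.

Run:
```python
from h import *
from scipy.optimize import minimize
s=bot.read_state(); print(np.round(s["tcp_rot"],3).tolist(),np.round(s["position"],4),s["opening"],s["time_s"])
for n in("scene","top"):
    c=cloud(n,np.load(n+"0.npy")).reshape(-1,3); c=c[np.isfinite(c).all(1)]
    P=c[(c[:,0]>.44)&(c[:,0]<.75)&(c[:,1]>-.38)&(c[:,1]<-.14)&(c[:,2]>.064)&(c[:,2]<.09)]
    def loc(p,Q):
        a=p[2];R=np.array([[np.cos(a),-np.sin(a)],[np.sin(a),np.cos(a)]]); return (Q[:,:2]-p[:2])@R
    def cost(p):
        q=loc(p,P); r=np.maximum(np.abs(q[:,0])/1-.080,np.abs(q[:,1])-.065)  # 0 at rim edge, about -6mm inside
        u=q@np.array([-.776,-.631]); v=q@np.array([.631,-.776])
        lug=np.maximum(np.abs(u-.121)-.017,np.abs(v)-.006)
        d=np.minimum(np.abs(r+.005),np.maximum(lug,0)); return np.minimum(d,.012).mean()
    best=min((minimize(cost,[x,y,np.radians(a)],method="Nelder-Mead",options=dict(xatol=1e-5,fatol=1e-7)) for x in(.58,.6) for y in(-.27,-.25) for a in(-24,-30)),key=lambda r:r.fun)
    p=best.x; a=p[2]; R=np.array([[np.cos(a),-np.sin(a)],[np.sin(a),np.cos(a)]])
    print(n,np.round(p[:2],4),np.round(np.degrees(a),1),best.fun,"lug",np.round(p[:2]+R@[-.776*.123,-.631*.123],4))
    q=loc(p,P);L=P[(q@np.array([-.776,-.631])>.108)]; print(" lug pts",len(L),np.round(L.mean(0),4),np.round(L.min(0),3),np.round(L.max(0),3))
```

```text
[[0.907, 0.42, -0.0], [0.42, -0.907, 0.0], [-0.0, -0.0, -1.0]] [ 0.2627 -0.5671  0.2225] 1.0035256271773578 1.3
scene [ 0.6006 -0.2582] -27.6 0.004169649913389482 lug [ 0.4801 -0.2826]
 lug pts 26 [ 0.4788 -0.2836  0.0768] [ 0.463 -0.289  0.065] [ 0.494 -0.275  0.084]
top [ 0.5962 -0.256 ] -27.7 0.0033188739038160662 lug [ 0.4756 -0.2804]
 lug pts 43 [ 0.4757 -0.2794  0.0784] [ 0.461 -0.287  0.064] [ 0.491 -0.273  0.084]
```

Call:
apply_moves(
  plan=[0.62,0.66,0,-0.136,0.62,0.66,0,-0.136,0.62,0.66,0,-0.136,0.62,0.66,0,-0.136,0.62,0.66,0,-0.136,0.62,0.66,0,-0.136,0.62,0.66,0,-0.136,0.62,0.66,0,-0.136,0.62,0.66,0,-0.136,0.62,0.66,0,-0.136,0,0,0,0],
  grip=-1,
)

```text
time_s: 2.68
position: [0.5746, -0.2345, 0.2225]
tcp_rot: [[0.98, 0.2, 0.001], [0.2, -0.98, 0.0], [0.001, -0.0, -1.0]]
force: [0.1, -0.5, 0.7]
opening: 1.0
grasp_force: 0.0
```

Call:
apply_moves(
  plan=[0,0,-0.75,0,0,0,-0.75,0,0,0,-0.65,0,0,0,-0.4,0,0,0,-0.2,0,0,0,0,0],
)

```text
time_s: 3.42
position: [0.5722, -0.2375, 0.0847]
tcp_rot: [[0.981, 0.195, -0.001], [0.195, -0.981, 0.0], [-0.001, -0.001, -1.0]]
force: [0.4, 0.4, 0.5]
opening: 0.996
grasp_force: 0.0
```

Call:
apply_moves(
  plan=[0,0,0,0,0,0,0,0,0,0,0,0,0,0,0,0,0,0,0,0,0,0,0,0],
  grip=1,
)

```text
time_s: 4.18
position: [0.5728, -0.2372, 0.0852]
tcp_rot: [[0.981, 0.195, 0.0], [0.195, -0.981, -0.0], [0.0, 0.0, -1.0]]
force: [-0.9, 0.2, 1.1]
opening: 0.543
grasp_force: 30.0
```

Call:
apply_moves(
  plan=[0,0,0.3,0,0,0,0.6,0,0,0,0.7,0,0,0,0.4,0,0.2,0.8,0,0,0.2,0.8,0,0,0.2,0.8,0,0,0.2,0.8,0,0,0.2,0.8,0,0,0.1,0.8,0,0,0,0,0,0,0,0,0,0],
)

```text
time_s: 5.68
position: [0.6276, 0.0027, 0.1854]
tcp_rot: [[0.981, 0.196, 0.0], [0.196, -0.981, -0.001], [-0.0, 0.001, -1.0]]
force: [0.5, -0.3, -2.3]
opening: 0.541
grasp_force: 30.0
```

Run:
```python
from h import *
s=bot.read_state(); print(np.round(s["position"],4),s["opening"],s["grasp_force"],s["force"])
p,d=bot.capture("scene"); cv2.imwrite("pics/s1.png",cv2.resize(p[150:300,190:390,::-1],(800,600)))
for n in("scene","top"):
    if n=="top": p,d=bot.capture("top")
    for m in bot.outline_of(n,"bottle")[:2]:
        k=m["mask"];P=cloud(n,d)[k]; print(n,m["p"],k.sum(),np.round(np.median(P,0),3),np.round(np.percentile(P[:,2],[2,10,90]),3))
```

```text
[0.6276 0.0027 0.1854] 0.5413342858345148 29.988664907336897 [ 0.49008411 -0.32367398 -2.27636807]
scene 0.65 218 [ 0.648 -0.003  0.192] [0.149 0.157 0.228]
top 0.41 398 [ 0.612 -0.481  0.095] [0.005 0.028 0.102]
```

View pics/s1.png

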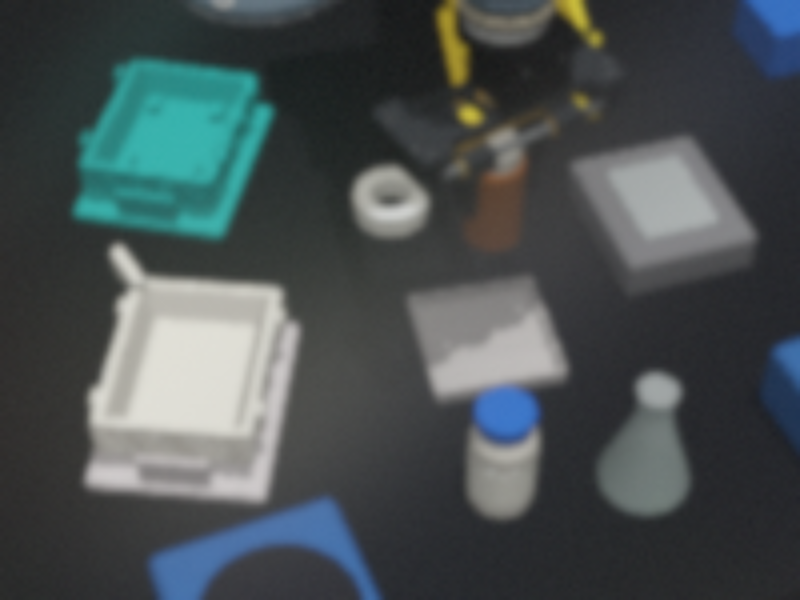

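The bottle hangs upright in the gripper (crop 495,200), above the spill tray. Lowering it.

Call:
apply_moves(
  plan=[0,0,-0.6,0,0,0,-0.8,0,0,0,-0.8,0,0,0,-0.4,0,0,0,-0.1,0,0,0,0,0],
)

```text
time_s: 6.62
position: [0.6282, 0.0023, 0.0503]
tcp_rot: [[0.981, 0.194, 0.001], [0.194, -0.981, -0.0], [0.001, 0.0, -1.0]]
force: [-0.1, -0.7, -1.2]
opening: 0.542
grasp_force: 30.0
```

Call:
apply_moves(
  plan=[0,0,-0.06,0,0,0,0,0],
)

```text
time_s: 6.88
position: [0.6282, 0.0028, 0.0479]
tcp_rot: [[0.981, 0.195, 0.001], [0.195, -0.981, -0.0], [0.001, 0.0, -1.0]]
force: [-0.1, -0.3, -1.7]
opening: 0.542
grasp_force: 30.0
```

Call:
apply_moves(
  plan=[0,0,-0.04,0,0,0,0,0],
)

```text
time_s: 7.12
position: [0.6277, 0.003, 0.0452]
tcp_rot: [[0.981, 0.195, 0.0], [0.195, -0.981, -0.0], [0.0, 0.0, -1.0]]
force: [-0.0, 0.3, -1.0]
opening: 0.54
grasp_force: 30.0
```

Call:
apply_moves(
  plan=[0,0,-0.03,0,0,0,0,0],
)

```text
time_s: 7.38
position: [0.6279, 0.003, 0.0442]
tcp_rot: [[0.981, 0.195, 0.001], [0.195, -0.981, -0.0], [0.0, 0.0, -1.0]]
force: [-1.5, 0.4, 3.1]
opening: 0.538
grasp_force: 30.0
```

Call:
apply_moves(
  plan=[0,0,0,0,0,0,0,0,0,0,0,0,0,0,0,0,0,0,0,0],
  grip=-1,
)

```text
time_s: 8.0
position: [0.6277, 0.0029, 0.0435]
tcp_rot: [[0.981, 0.195, -0.0], [0.195, -0.981, 0.0], [-0.0, -0.0, -1.0]]
force: [-0.6, 0.4, 0.7]
opening: 0.975
grasp_force: 0.0
```

Call:
apply_moves(
  plan=[0,0,0.2,0,0,0,0.6,0,0,0,0.8,0,0,0,0.8,0,0,0,0.6,0,-0.5,-0.9,0,0,-0.5,-0.95,0,0,-0.5,-0.95,0,0,-0.5,-0.95,0,0,-0.5,-0.95,0,0,-0.55,-0.95,0,0],
)

```text
time_s: 9.38
position: [0.4746, -0.2812, 0.1945]
tcp_rot: [[0.981, 0.195, 0.001], [0.195, -0.981, -0.001], [0.001, 0.001, -1.0]]
force: [0.7, 0.4, -0.7]
opening: 1.001
grasp_force: 0.0
```

Run:
```python
from h import *
s=bot.read_state(); print(np.round(s["position"],4),s["opening"])
p,d=bot.capture("scene"); cv2.imwrite("pics/s2.png",cv2.resize(p[150:300,190:390,::-1],(800,600)))
c=cloud("scene",d).reshape(-1,3)
P=c[(abs(c[:,0]-.63)<.06)&(abs(c[:,1])<.06)&(c[:,2]>.09)&(c[:,2]<.13)]; print("cap",len(P),np.round(P.mean(0),4),np.round(P.max(0),3))
```

```text
[ 0.4746 -0.2812  0.1945] 1.0013592439103522
cap 107 [0.6313 0.0012 0.0986] [0.65  0.025 0.105]
```

View pics/s2.png

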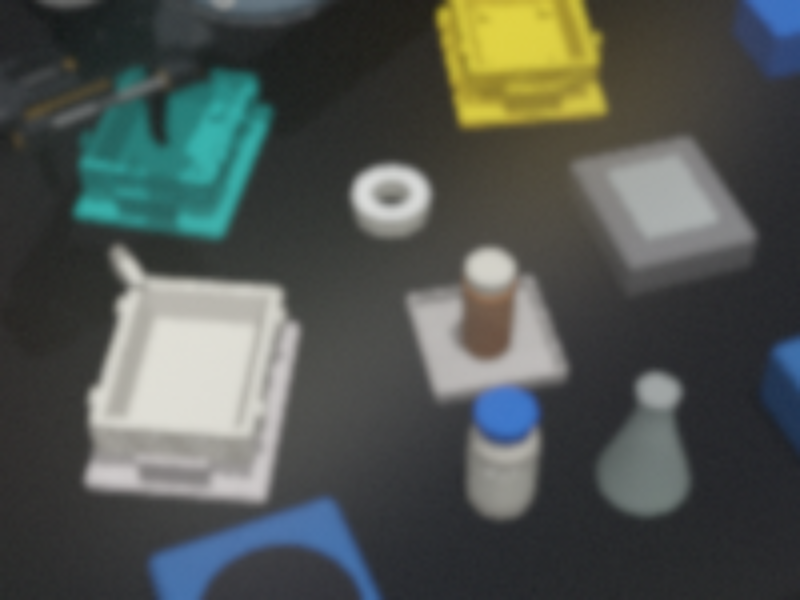

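The bottle stands upright in the spill tray (crop 488,300), with its cap top near z = 0.10. Going down on the lug.

Call:
apply_moves(
  plan=[0,0,-0.7,0,0,0,-0.8,0,0,0,-0.7,0,0,0,-0.4,0,0,0,-0.2,0,0,0,-0.02,0,0,0,0,0],
)

```text
time_s: 10.3
position: [0.4759, -0.28, 0.0535]
tcp_rot: [[0.981, 0.195, 0.001], [0.195, -0.981, -0.001], [0.001, 0.001, -1.0]]
force: [0.6, 0.1, 0.5]
opening: 1.001
grasp_force: 0.0
```

Call:
apply_moves(
  plan=[0,0,0,0,0,0,0,0,0,0,0,0,0,0,0,0,0,0,0,0,0,0,0,0,0,0,0,0,0,0,0,0],
  grip=1,
)

```text
time_s: 11.3
position: [0.4752, -0.2796, 0.0525]
tcp_rot: [[0.981, 0.195, -0.0], [0.195, -0.981, 0.0], [-0.0, -0.0, -1.0]]
force: [-0.3, 0.5, -0.0]
opening: 0.171
grasp_force: 1.0
```

Call:
apply_moves(
  plan=[0,0,0,0,0,0,0,0,0,0,0,0],
)

```text
time_s: 11.68
position: [0.4757, -0.2803, 0.0527]
tcp_rot: [[0.981, 0.195, 0.001], [0.195, -0.981, -0.001], [0.001, 0.001, -1.0]]
force: [0.7, -3.0, -0.6]
opening: 0.109
grasp_force: 30.0
```

Call:
apply_moves(
  plan=[0,0,0.1,0,0,0,0.1,0,0,0,0,0],
)

```text
time_s: 12.05
position: [0.4749, -0.2796, 0.063]
tcp_rot: [[0.981, 0.195, -0.001], [0.195, -0.981, -0.0], [-0.001, 0.0, -1.0]]
force: [-0.5, -3.2, -0.3]
opening: 0.11
grasp_force: 30.0
```

```bash
cat > tilt.py <<'E'
from h import *
import sys
cx,cy,yaw=map(float,sys.argv[1:4]); zmin,zmax=map(float,sys.argv[4:6])
a=np.radians(yaw);R=np.array([[np.cos(a),-np.sin(a)],[np.sin(a),np.cos(a)]]); g=R@np.array([.776,.631])
for n in("scene","top"):
    p,d=bot.capture(n); c=cloud(n,d).reshape(-1,3); c=c[np.isfinite(c).all(1)]
    q=(c[:,:2]-[cx,cy])@R
    P=c[(abs(q[:,0])<.05)&(abs(q[:,1])<.036)&(c[:,2]>zmin)&(c[:,2]<zmax)]
    if len(P)<50: print(n,"few");continue
    for _ in range(4):
        A=np.c_[P[:,:2]-[cx,cy],np.ones(len(P))]; k=np.linalg.lstsq(A,P[:,2],rcond=None)[0]; r=P[:,2]-A@k; P=P[abs(r)<max(2*r.std(),.003)]
    print(n,len(P),"floor z at centre %.4f slope toward far %.3f, across %.3f, far corner z~%.4f res %.4f"%(k[2],k[:2]@g,k[0]*-g[1]+k[1]*g[0],k[2]+.027+k[:2]@g*.103,r.std()))
cv2.imwrite(sys.argv[6],cv2.resize(bot.capture("scene")[0][150:300,190:390,::-1],(800,600))) if len(sys.argv)>6 else 0
E
python3 tilt.py .598 -.257 -27.6 .02 .11
```

```text
scene 452 floor z at centre 0.0470 slope toward far -0.058, across 0.006, far corner z~0.0680 res 0.0016
top 670 floor z at centre 0.0488 slope toward far -0.057, across 0.007, far corner z~0.0700 res 0.0017
```

Tilting as intended (0.057 rad, far corner seated). Continue.

Call:
apply_moves(
  plan=[0.01,0,0.1,0,0.01,0,0.1,0,0.01,0,0.1,0,0.01,0,0.1,0,0,0,0,0,0,0,0,0],
)

```text
time_s: 12.9
position: [0.4772, -0.2794, 0.0826]
tcp_rot: [[0.981, 0.195, -0.0], [0.195, -0.981, 0.0], [0.0, -0.0, -1.0]]
force: [-2.2, -2.3, -1.4]
opening: 0.109
grasp_force: 30.0
```

```bash
python3 tilt.py .598 -.257 -27.6 .02 .12 pics/s3.png
```

```text
scene 477 floor z at centre 0.0554 slope toward far -0.152, across -0.006, far corner z~0.0668 res 0.0018
top 670 floor z at centre 0.0573 slope toward far -0.148, across -0.001, far corner z~0.0691 res 0.0017
```

Tipped 0.15 rad (about 8.6°) with the far corner still seated, so step 2 is met. Now the lift.

Call:
apply_moves(
  plan=[0,0,0.2,0,0,0,0.2,0,0,0,0.3,0,0,0,0.4,0,0,0,0.5,0,0,0,0.5,0,0,0,0.3,0,0,0,0,0,0,0,0,0],
)

```text
time_s: 14.18
position: [0.4767, -0.279, 0.2019]
tcp_rot: [[0.981, 0.195, -0.001], [0.195, -0.981, 0.001], [-0.001, -0.001, -1.0]]
force: [0.3, 0.8, -2.0]
opening: 0.113
grasp_force: 30.0
```

```bash
python3 tilt.py .598 -.257 -27.6 .08 .25 pics/s4.png
```

```text
scene 545 floor z at centre 0.1677 slope toward far -0.202, across -0.003, far corner z~0.1739 res 0.0016
top 819 floor z at centre 0.1689 slope toward far -0.204, across 0.002, far corner z~0.1749 res 0.0015
```

View pics/s4.png

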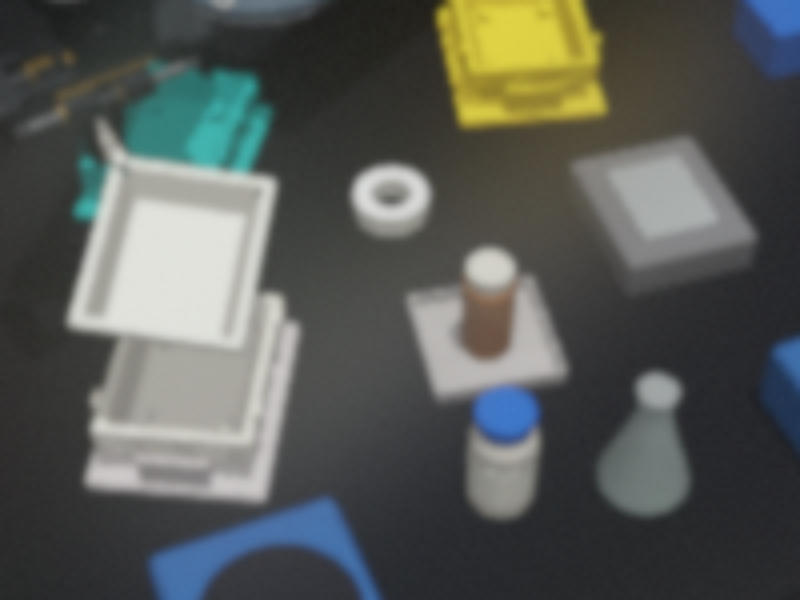

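The tray is clear and held, but hangs at 0.20 rad lug-up (crop 170,255). I'll carry it over the scanner, then press the low far corner gently onto the scanner top to level it in the grip.

Call:
apply_moves(
  plan=[-0.03,0.4,0,0,-0.05,0.7,0,0,-0.08,0.9,0,0,-0.1,1,0,0,-0.1,1,0,0,-0.1,1,0,0,-0.1,1,0,0,-0.1,1,0,0,-0.08,0.9,0,0,-0.07,0.8,0,0,-0.05,0.5,0,0,0,0.22,0,0],
)

```text
time_s: 15.82
position: [0.4324, 0.1932, 0.2023]
tcp_rot: [[0.98, 0.198, -0.002], [0.198, -0.98, 0.0], [-0.002, -0.0, -1.0]]
force: [0.3, 0.3, -0.8]
opening: 0.11
grasp_force: 30.0
```

Call:
apply_moves(
  plan=[0,0,-0.4,0,0,0,-0.5,0,0,0,-0.4,0,0,0,-0.2,0,0,0,0,0,0,0,0,0],
)

```text
time_s: 16.58
position: [0.4347, 0.1914, 0.1281]
tcp_rot: [[0.981, 0.195, 0.001], [0.195, -0.981, 0.0], [0.001, -0.0, -1.0]]
force: [0.1, 0.1, -1.6]
opening: 0.111
grasp_force: 30.0
```

```bash
python3 tilt.py .556 .2145 -27.6 .06 .25
```

```text
scene 346 floor z at centre 0.0942 slope toward far -0.187, across 0.005, far corner z~0.1019 res 0.0019
top 746 floor z at centre 0.0966 slope toward far -0.197, across 0.005, far corner z~0.1034 res 0.0016
```

Call:
apply_moves(
  plan=[-0.3,0,0,0,-0.3,0,-0.2,0,0,0,-0.2,0,0,0,-0.15,0,0,0,-0.1,0,0,0,-0.1,0,0,0,0,0],
)

```text
time_s: 17.55
position: [0.4047, 0.1914, 0.0899]
tcp_rot: [[0.981, 0.195, 0.001], [0.195, -0.981, 0.0], [0.001, 0.0, -1.0]]
force: [-0.6, -0.2, 1.4]
opening: 0.116
grasp_force: 30.0
```

Call:
apply_moves(
  plan=[0,0,-0.1,0,0,0,-0.1,0,0,0,-0.1,0,0,0,0,0],
)

```text
time_s: 18.05
position: [0.4041, 0.1914, 0.0746]
tcp_rot: [[0.981, 0.195, -0.001], [0.195, -0.981, -0.0], [-0.001, -0.0, -1.0]]
force: [-1.9, -0.4, 0.3]
opening: 0.113
grasp_force: 30.0
```

```bash
python3 tilt.py .526 .2145 -27.6 .04 .25
```

```text
scene 320 floor z at centre 0.0530 slope toward far -0.086, across -0.003, far corner z~0.0712 res 0.0019
top 700 floor z at centre 0.0554 slope toward far -0.092, across 0.005, far corner z~0.0729 res 0.0017
```

Levelling works (now 0.09 rad). Down another 16 mm, then up and back over the window centre.

Call:
apply_moves(
  plan=[0,0,-0.1,0,0,0,-0.1,0,0,0,-0.08,0,0,0,-0.04,0,0,0,0,0],
)

```text
time_s: 18.77
position: [0.4041, 0.1914, 0.0588]
tcp_rot: [[0.981, 0.195, -0.0], [0.195, -0.981, -0.0], [-0.0, -0.0, -1.0]]
force: [-0.8, -0.5, 0.1]
opening: 0.112
grasp_force: 30.0
```

Call:
apply_moves(
  plan=[0,0,0.1,0,0,0,0.3,0,0,0,0.4,0,0.2,0,0.4,0,0.2,0,0.4,0,0.1,0,0.3,0,0,0,0,0,0,0,0,0,0,0,0,0],
)

```text
time_s: 19.9
position: [0.4282, 0.1913, 0.1533]
tcp_rot: [[0.981, 0.195, -0.002], [0.195, -0.981, -0.0], [-0.002, -0.0, -1.0]]
force: [-0.1, -0.1, -2.0]
opening: 0.112
grasp_force: 30.0
```

```bash
python3 tilt.py .553 .2145 -27.6 .06 .25
python3 - <<'E'
from h import *
p,d=bot.capture("top"); cv2.imwrite("pics/t5.png",p[:,:,::-1])
for n in("scene","top"):
    if n=="scene": p,d=bot.capture(n)
    c=cloud(n,d).reshape(-1,3); a=np.radians(-27.6);R=np.array([[np.cos(a),-np.sin(a)],[np.sin(a),np.cos(a)]])
    P=c[(c[:,0]>.45)&(abs(c[:,0]-.555)<.13)&(abs(c[:,1]-.215)<.13)&(c[:,2]>.155)&(c[:,2]<.19)]
    q=(P[:,:2]-[.556,.2145])@R; print(n,len(P),np.round(np.percentile(q,[1,99],axis=0),3))
    P=c[(abs(c[:,0]-.63)<.06)&(abs(c[:,1])<.06)&(c[:,2]>.09)&(c[:,2]<.13)]; print("cap",len(P),np.round(P.mean(0),4))
E
```

```text
scene 291 floor z at centre 0.1402 slope toward far -0.019, across -0.003, far corner z~0.1652 res 0.0016
top 827 floor z at centre 0.1424 slope toward far -0.030, across 0.002, far corner z~0.1663 res 0.0015
scene 514 [[-0.085 -0.067]
 [ 0.076  0.062]]
cap 103 [0.6313 0.0011 0.0996]Traceback (most recent call last):
  File "<stdin>", line 7, in <module>
    return _quantile_unchecked(
        a, q, axis, out, overwrite_input, method, keepdims, weights)
    return _ureduce(a,
                    func=_quantile_ureduce_func,
    ...<5 lines>...
                    overwrite_input=overwrite_input,
                    method=method)
    r = func(a, **kwargs)
    result = _quantile(arr,
                       quantiles=q,
    ...<2 lines>...
                       out=out,
                       weights=wgt)
    slices_having_nans = np.isnan(arr[-1, ...])
                                  ~~~^^^^^^^^^
IndexError: index -1 is out of bounds for axis 0 with size 0
```

View pics/t5.png

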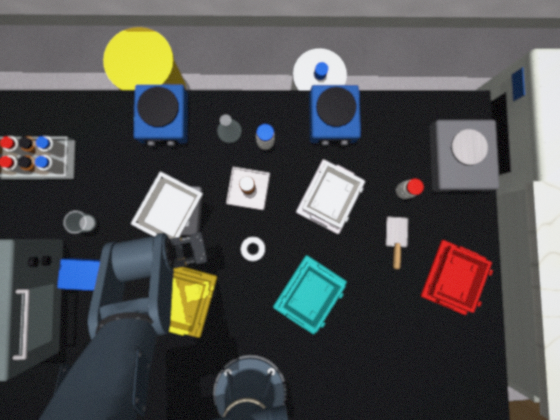

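The tray (168,207) is over the scanner, tilted only 0.02–0.03 rad with its underside about 94 mm above the glass. The bottle (247,185) stands in the spill tray and the bystanders haven't moved. A small 6 mm centring nudge, then hand in.

Call:
apply_moves(
  plan=[0.06,0,0,0,0.06,0,0.1,0,0,0,0,0,0,0,0,0,0,0,0,0,0,0,0,0],
)

```text
time_s: 20.85
position: [0.4351, 0.1914, 0.159]
tcp_rot: [[0.981, 0.195, -0.0], [0.195, -0.981, -0.0], [-0.0, -0.0, -1.0]]
force: [1.1, 0.6, -0.8]
opening: 0.111
grasp_force: 30.0
```

```bash
python3 tilt.py .556 .2145 -27.6 .06 .25; python3 -c "
from rig import bot
print(bot.read_state()['grasp_force']); print(bot.hand_in())"
```

```text
scene 302 floor z at centre 0.1461 slope toward far -0.028, across 0.003, far corner z~0.1702 res 0.0014
top 850 floor z at centre 0.1483 slope toward far -0.028, across -0.006, far corner z~0.1725 res 0.0017
29.999910229817033
the job is handed in; nothing more can be done
None
```

I handed the job in at about 21 s, though no verdict came back: the bottle stands upright in the spill tray, the top tray was tipped about 8.6° by its lug before lifting clear, and it is held level (0.03 rad) about 10 cm above the scanner window.

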